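# Put the graded riser pads away in their nested twist-lock case

### The job

Pack away the wooden furniture riser pads lying about: stack them flat and centred on the raised seat of the grey case base, the largest at the bottom and each next smaller one above it, then set the small aluminium cover over the stack so that it is fully down on the base. Last, put the large white cover over everything with its bar in line with the two white ticks, fully down on the base's flange, turn it clockwise to its stop so that it is locked, and leave the other things on the table alone.

Things in the scene. Friction and masses are not known exactly. Their poses are not given: they have to be found in the camera images.
- pad68_mid (a point): round wooden riser pad, a solid disc 68 mm across and 12 mm thick, lying flat; this point is its centre, half-way up; z is the disc's axis. It may be absent
- pad60_mid (a point): round wooden riser pad, a solid disc 60 mm across and 12 mm thick, lying flat; this point is its centre, half-way up; z is the disc's axis. It may be absent
- pad52_mid (a point): round wooden riser pad, a solid disc 52 mm across and 12 mm thick, lying flat; this point is its centre, half-way up; z is the disc's axis. It may be absent
- pad44_mid (a point): round wooden riser pad, a solid disc 44 mm across and 12 mm thick, lying flat; this point is its centre, half-way up; z is the disc's axis. It may be absent
- pad36_mid (a point): round wooden riser pad, a solid disc 36 mm across and 12 mm thick, lying flat; this point is its centre, half-way up; z is the disc's axis. It may be absent
- base_seat (a point): centre of the top face of the raised seat of the grey case base, on the base's vertical axis, 26 mm above the table; z up, x and y as base. The seat is 72 mm across, the plate on which the pads are stacked; it stands 4 mm above the core around it
- base: case base, screwed down; origin at table height on its axis. Dark flange 136 mm across, top 6 mm up; core 88 mm across, top 22 mm up; two lugs (15 to 22 mm up, 103 mm across, 70 deg wide) on its +y and -y sides, 110 deg gaps between them on +x and -x, where white ticks lie on the flange. Stops under the lugs end the white cover's clockwise turn
- inner_bar (a point): centre of the black bar handle of the small aluminium cover, half-way up the bar; x along the bar, z up. Bar 44 mm long, 14 wide, 24 high, on the cover's flat top. 84 mm above the cover's rim. Mass about 0.15 kg
- inner_rim (a point): centre of the small cover's open lower rim, axes as inner_bar. The cover is an upside-down cup 83 mm across outside, 77 mm inside, 68 mm deep inside, 72 mm high without its bar. It drops over the raised seat; fully down, this point is 22 mm above the table, 4 mm below base_seat
- outer_bar (a point): centre of the black bar handle of the large white cover, half-way up the bar; x along the bar, z up. Bar 60 mm long, 16 wide, 28 high, on the cover's flat top. 134 mm above the cover's rim. Mass about 0.32 kg
- outer_rim (a point): centre of the large cover's open lower rim, axes as outer_bar. Upside-down cup 116 mm across, inside 109 mm, 116 mm deep. Two lugs inside the rim (6 mm high, 95 mm apart, 40 deg wide) under the bar's ends. Goes down with bar along base x, either way round, within 30 deg, until this point is 6 mm above the table; then turns freely, clockwise from above, about 75 deg to the stops
- spray_can: bystander, to be left alone: spray can, 52 mm across, 170 mm high, at the far left; origin at the centre of its underside
- oil_can: bystander, to be left alone: small bottle, 40 mm across, 120 mm high, at the far side; origin at the centre of its underside
- tape_measure: bystander, to be left alone: yellow tape measure, 60 x 32 x 34 mm, between the base and the covers; origin at the centre of its underside
- tape_roll: bystander, to be left alone: roll of tape, 80 mm across, 24 mm high, near the robot on the left; origin at the centre of its underside
- brush: bystander, to be left alone: brush, lying at the far side; origin on its underside, x along it
- screwdriver: bystander, to be left alone: screwdriver, lying near the robot on the right; origin on its underside, x along it
- bulb_box: bystander, to be left alone: cardboard bulb box, 100 x 60 x 55 mm, at the left beyond the pads; origin at the centre of its underside
Things that resemble listed ones, but are neither listed nor needed, are in the scene too. Of the things shaped like the part that bears outer_bar, the white one is meant.

How it is judged (in metres and radians):
On the way, in this order (a step that is already met when the one before it is completed fails the run):
1. all pads present are stacked flat and centred on the base's seat, in order from the largest at the bottom to the smallest on top (horizontal distance between each of pad68_mid, pad60_mid, pad52_mid, pad44_mid, pad36_mid and base_seat below 0.007 m and angle between each of pad68_mid, pad60_mid, pad52_mid, pad44_mid, pad36_mid's own z axis and vertical below 0.12 rad and z of pad68_mid in the frame of base_seat between 0.003 and 0.06 m and z of pad60_mid in the frame of base_seat between 0.003 and 0.06 m and z of pad52_mid in the frame of base_seat between 0.003 and 0.06 m and z of pad44_mid in the frame of base_seat between 0.003 and 0.06 m and z of pad36_mid in the frame of base_seat between 0.003 and 0.06 m and z of each of pad60_mid, pad52_mid, pad44_mid, pad36_mid in the frame of pad68_mid above 0.008 m and z of each of pad52_mid, pad44_mid, pad36_mid in the frame of pad60_mid above 0.008 m and z of each of pad44_mid, pad36_mid in the frame of pad52_mid above 0.008 m and z of pad36_mid in the frame of pad44_mid above 0.008 m), for 0.3 s.
2. the small aluminium cover is fully down over the stack (all of step 1 and horizontal distance between inner_bar and base_seat below 0.007 m and z of inner_bar in the frame of base_seat between 0.075 and 0.083 m and angle between inner_bar's own z axis and vertical below 0.06 rad), for 0.3 s.
3. the large white cover is fully down over the small one (all of step 2 and horizontal distance between outer_bar and base_seat below 0.007 m and z of outer_bar in the frame of base_seat below 0.118 m and angle between outer_bar's own z axis and vertical below 0.06 rad), for 0.2 s.
At the end, for the whole second after the job is handed in: Pads flat on the seat within 7 mm of its axis, smaller above larger; small cover over them, upright, within 7 mm, rim down on the core (3 mm); large cover over both, upright, within 7 mm, rim on the flange (4 mm), bar turned at least 63 deg clockwise from in line with the ticks (all of step 3 and angle between the x axis of outer_bar and the x axis of base_seat, either way round above 1.1 rad); the robot touches nothing.
It fails at once if a bystander is disturbed (moved more than 30 mm) (distance of any of spray_can, oil_can, tape_measure, tape_roll, brush, screwdriver, bulb_box from where it was at the start of the episode above 0.03 m).
Of pad68, pad60, pad52, pad44, pad36 only 3 to 5 are there at a start; the rules pass over those that are not, and their reading is None.
At some moment in a run one of outer, inner may be knocked a few centimetres aside while the robot is not near it.
It also fails if it takes over 210 s, if anything falls off the work surface, if the arm or the gripper's body presses on something with over 40 N, if the wrist force passes 120 N, or if a joint passes its speed limit or range.

### The arm

A 6-joint arm with a two-finger parallel gripper is mounted at the origin on the work surface. World frame = base frame: x ahead of the robot, y to its left, z up, the work surface at z = 0. Lengths are in mm, angles in rad, forces in N, time in s.
With the tool pointing down it reaches from about 350 to 775 mm from the base axis. Payload 7.3 kg.
Tool frame: the origin (TCP) lies midway between the tips of the shut fingers; the grasp point (between the pads) lies 19 mm behind it (bot.tcp_to_grasp is the distance from the TCP to the grasp point, in mm); z points along the fingers, y is the line along which they close (so a half turn about z gives the same grasp; the last joint's range is limited). The gripper opens to 92 mm and grips with 3 to 60 N. Pads are 19 mm wide; open, the fingers measure 130 mm over their backs; the gripper's body (75 mm by 190 mm) begins 47 mm behind the grasp point.
Start: joints at [1.145, 0.342, 1.524, -0, 1.275, -0.146], TCP at [144.97, 504.607, 226.741] pointing down, gripper open.
Joint ranges: [-2.53, 2.53], [-0.77, 2.02], [0.04, 2.7], [-1, 4.14], [0.28, 2.66], [-3.11, 3.11]. Speed limits (rad/s): [2.57, 2.57, 3.14, 3.14, 3.14, 3.14].

### API

Orientations are given as [roll, pitch, yaw] about the fixed x, y, z axes, in that order (R = Rz(yaw) Ry(pitch) Rx(roll)).
In Python, from plant import bot, viewer gives the robot as it stands. The module is installed in compiled form; this text tells all that it offers.
- The arm moves only by the shell command python3 -m handwheel 'ROWS'. ROWS is text: rows parted by semicolons, each of 7 numbers parted by spaces: the shift along the tool's x, y, z scaled (see below), then the turn, a rotation vector about the tool's x, y, z scaled (see below), then the opening, from -1 (shut) to 1 (fully open), so that 0 is half open. In form: tx ty tz rx ry rz gripper; .... A call has 1 to 8 rows; each row is the pose to reach, as a shift and turn from the pose commanded when the call began, along the tool's axes at that moment, turning the shorter way round; what a row does not reach only later rows make up. The controller multiplies each number of a shift by 10 cm and each number of a turn by pi rad. A row lasts 1/12 s, in which the tool goes at most 41.7 mm and 7.16 degrees, less where a joint would pass 70% of its speed; a pose out of reach is approached as far as the arm can. A call with a number of a shift or a turn outside -1 to 1 is refused whole. A call with a gripper value outside its range is refused whole. The fingers move at their own pace and stop on an object; the grip force is fixed at half the most. Time passes only in rows, so rows that repeat a pose let the fingers close. It gives the time, the measured TCP pose, the force, the opening and the grip force at its end, in the units of the state.
- bot.get_obs(): the state, without advancing time (a new reading comes with each control period).
- viewer.capture(name): name is "side" or "top"; returns a dict with "frame" (420x560x3 uint8, red, green, blue), "fov_y" (degrees; the focal length in pixels is half the picture's height over the tangent of half this angle, whatever the lens; pixels are square), "cx", "cy" (the principal point, pixels), "T" (4x4, takes a point from camera to world coordinates). Camera axes: x right, y down, z forward; pixel columns grow to the right and rows downward; lengths in mm; the calibration is good to about 2 mm. A picture is of the moment at which its call begins. There is no depth.
- bot.close_job(): hands the job in; it is judged then, once.
Trained networks look in a picture, given as the dict that the camera call returned (one of the last four; its "shot" number tells which), for a name from the list of things; names that differ only in an ending like _2 or _b are one class to them, and where a whole thing is asked for, a point or a joint stands for the part that bears it (a point fixed in the world has none). Each returns a list of dicts, best first, with "score" (0 to 1); they miss things now and then, are a little off and sometimes report something else, mostly with a low value. They report only what shows in the picture. A call takes as long as a camera call. They do not tell look-alikes from the thing itself.
- viewer.recognise(target, picture): "centre" ([column, row] in pixels, amid what is visible of it).
- viewer.cut_out(target, picture): "pixels" (420x560 bool, what is visible of it) and "centre" ([column, row] in pixels, amid what is visible of it).
The state is a dict: "time": time; "joint_positions": joint angles; "dq": joint speeds; "tau": joint torques, N m; "tool_pos": TCP position; "tcp_rot": TCP orientation; "contact_force": force on the tool from outside, world axes, zero at the start; "moment": the same for the moment, N m; "grip_width": finger opening in mm; "finger_force": force on a finger pad.
Only numpy, scipy, OpenCV 4.12 (cv2) and the standard library are available. Lean on these libraries where they do the work, as an engineer would, in place of code of your own. Each camera call takes 0.05 s, during which the arm holds its last target. There are 200 camera calls.

## Working session

There is one attempt and no reset: what is moved stays moved. The work goes in short steps, Python scripts to look and compute and a shell command to move; the robot and the scene stay as the last step left them, time stands still between calls to the robot, and variables do not carry over. Pictures are saved under pics/ and viewed, at most 14 in all, crops included, and the job is handed in when it is done.

```bash
mkdir -p pics
python3 - <<'E'
from plant import bot, viewer
import cv2, numpy as np
o=bot.get_obs(); print(o)
for n in ("top","side"):
    c=viewer.capture(n); cv2.imwrite(f"pics/{n}0.png",c["frame"][:,:,::-1]); print(n,c["fov_y"],c["cx"],c["cy"],c["T"])
    for t in ["pad68_mid","pad36_mid","base","inner_bar","outer_bar","tape_measure","bulb_box"]:
        print(t,[(np.round(d["centre"]),round(d["score"],2)) for d in viewer.recognise(t,c)][:7])
E
```

```text
{'time': 0.0, 'joint_positions': array([ 1.14498920e+00,  3.42709301e-01,  1.52503621e+00,  9.38335596e-06,
        1.27536481e+00, -1.45975231e-01]), 'dq': array([-0.00050121, -0.00141012, -0.00115205, -0.00079595,  0.00035553,
        0.00192806]), 'tau': array([-2.75258590e-04, -4.31251502e+01, -2.44213110e+01,  7.17507675e-02,
        5.61498245e-02, -1.34313368e-04]), 'tool_pos': array([144.79591975, 504.21572632, 226.04521787]), 'tcp_rot': array([-3.14009243e+00, -2.29633074e-04,  2.86175785e+00]), 'contact_force': array([ 0.90559517, -0.21534051, -0.593702  ]), 'moment': array([-0.03075699, -0.01294155, -0.01094296]), 'finger_force': 0.0, 'grip_width': 91.831531801837}
top 52.3839304301389 275.1468654297405 209.167189849592 [[-1.39904110e-01 -9.68903640e-01  2.04089629e-01  3.15088171e+02]
 [-9.90164933e-01  1.36796948e-01 -2.93257597e-02 -1.07907491e+01]
 [ 4.94997108e-04 -2.06185188e-01 -9.78512863e-01  1.20939772e+03]
 [ 0.00000000e+00  0.00000000e+00  0.00000000e+00  1.00000000e+00]]
pad68_mid [(array([160., 264.]), 0.65)]
pad36_mid []
base [(array([271., 199.]), 0.85), (a
[... 212 characters left out ...]
ay([317., 208.]), 0.76)]
bulb_box [(array([106., 240.]), 0.87)]
side 55.25219838560181 280.5438102103039 207.34979687512995 [[-9.83767369e-01 -1.06156777e-01  1.44680694e-01  3.63105922e+02]
 [-1.79448448e-01  5.81351138e-01 -7.93617735e-01  1.01028297e+03]
 [ 1.37615442e-04 -8.06697957e-01 -5.90963948e-01  8.60331135e+02]
 [ 0.00000000e+00  0.00000000e+00  0.00000000e+00  1.00000000e+00]]
pad68_mid [(array([293., 306.]), 0.67)]
pad36_mid []
base [(array([266., 222.]), 0.61)]
inner_bar [(array([266., 184.]), 0.83)]
outer_bar [(array([319., 174.]), 0.95), (array([326., 144.]), 0.61)]
tape_measure [(array([278., 272.]), 0.54), (array([287., 200.]), 0.46)]
bulb_box [(array([258., 337.]), 0.95)]
```

View pics/top0.png

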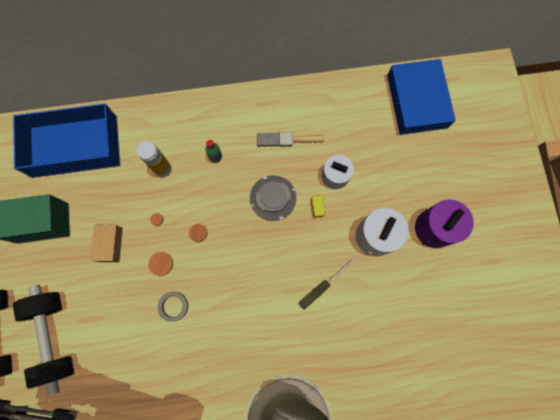

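View pics/side0.png

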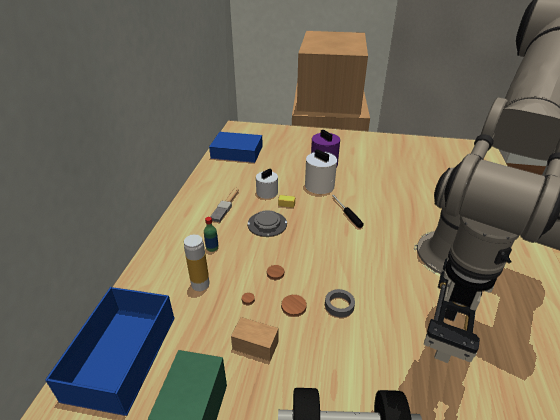

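The top picture shows three pads, at (160,264), (198,233) and (157,219), with the base at (272,199). The small cover is at (338,170), the white cover at (383,231) and the tape measure at (318,206). The purple cover at (446,222) is the look-alike.

Pad candidates are those three discs; the tape roll at (173,306) is not one. For outer_bar I choose the white cover, not the purple one.

```bash
cat > h.py <<'E'
from plant import bot, viewer
import cv2, numpy as np
from scipy.spatial.transform import Rotation as Rn
def cap(n): 
    c=viewer.capture(n); c["f"]=210/np.tan(np.radians(c["fov_y"]/2)); return c
def ray(c,px,z):
    """pixel(s) -> world xy on the plane at height z"""
    px=np.atleast_2d(np.asarray(px,float)); T=c["T"]
    d=np.c_[(px[:,0]-c["cx"])/c["f"],(px[:,1]-c["cy"])/c["f"],np.ones(len(px))]@T[:3,:3].T
    return (T[:3,3]+d*((z-T[2,3])/d[:,2])[:,None])[:,:2]
def rect(c,xy,z,half=100,s=3):
    """orthophoto of plane z round xy: up=+x, left=+y, s px/mm"""
    T=np.linalg.inv(c["T"]); n=int(2*half*s); v,u=np.mgrid[0:n,0:n]
    X=xy[0]+half-v/s; Y=xy[1]+half-u/s
    P=np.stack([X,Y,np.full_like(X,z)],-1)@T[:3,:3].T+T[:3,3]
    return cv2.remap(c["frame"],(c["f"]*P[...,0]/P[...,2]+c["cx"]).astype(np.float32),(c["f"]*P[...,1]/P[...,2]+c["cy"]).astype(np.float32),cv2.INTER_CUBIC)[:,:,::-1]
def wood(c,zs=lambda i:12):
    hsv=cv2.cvtColor(c["frame"],cv2.COLOR_RGB2HSV)
    m=((hsv[...,0]<14)&(hsv[...,1]>110)&(hsv[...,2]>90)).astype(np.uint8)
    n,l,st,ce=cv2.connectedComponentsWithStats(m)
    out=[]
    for i in range(1,n):
        if 60<st[i,4]<900 and st[i,2]<45:
            co=max(cv2.findContours((l==i).astype(np.uint8),0,1)[0],key=len)[:,0]
            out.append((ce[i],st[i,4],co))
    return out
def go(p,yaw=None):
    """remaining tool-axis shift (units of 10cm) and turn (units of pi) to TCP p, tool down, yaw deg"""
    o=bot.get_obs(); R=Rn.from_euler("xyz",o["tcp_rot"])
    y=np.radians(yaw) if yaw is not None else o["tcp_rot"][2]
    s=R.inv().apply(np.array(p)-o["tool_pos"])/100
    rv=(R.inv()*Rn.from_euler("xyz",[np.pi,0,y])).as_rotvec()/np.pi
    print("at",np.round(o["tool_pos"],1),np.round(np.degrees(o["tcp_rot"]),1),"shift",np.round(s,3),"turn",np.round(rv,4),"grip",round(o["grip_width"],1),"t",round(o["time"],1))
E
python3 - <<'E'
from h import *
cs={n:cap(n) for n in("top","side")}
for n,c in cs.items():
    for ce,a,co in wood(c):
        w=ray(c,co,9); print(n,np.round(ce),a,"c",np.round(ray(c,ce,10),1),"ext",np.round(np.ptp(w,axis=0)))
    for t,z in [("base",8),("inner_bar",84),("outer_bar",134)]:
        for d in viewer.cut_out(t,c):
            if d["score"]<.4: continue
            co=np.argwhere(d["pixels"])[:,::-1]; w=ray(c,co,z)
            print(n,t,round(d["score"],2),np.round(d["centre"]),"mid",np.round(ray(c,d["centre"],z),1),"bbox mid",np.round((w.min(0)+w.max(0))/2,1),np.round(np.ptp(w,axis=0)))
b=ray(cs["top"],[272,199],8)[0]
i=ray(cs["top"],[340,168],84)[0]; o=ray(cs["top"],[388,229],134)[0]
big=lambda im: cv2.resize(im,(390,290))
tl=lambda c,p,z,h: cv2.resize(rect(c,p,z,h,4),(300,300))
g=np.vstack([np.hstack([tl(c,b,6,80),tl(c,i,84,60)]) for c in cs.values()])
cv2.imwrite("pics/crop1.png",g[:, :]); 
np.set_printoptions(precision=1); print(b,i,o)
E
```

```text
top [156. 219.] 103 c [[584.3 293.5]] ext [31. 32.]
top [198. 232.] 233 c [[529.  180.6]] ext [49. 48.]
top [160. 263.] 418 c [[457.  293.5]] ext [63. 63.]
top base 0.63 [272. 196.] mid [[605.1 -44. ]] bbox mid [600.6 -45.4] [137. 135.]
top base 0.49 [340. 174.] mid [[ 644.9 -248.6]] bbox mid [ 650.1 -242.2] [106. 103.]
top inner_bar 0.75 [336. 168.] mid [[ 640.6 -226.9]] bbox mid [ 629.9 -227.9] [97. 90.]
top outer_bar 0.68 [446. 225.] mid [[ 438.  -469.1]] bbox mid [ 441.9 -466.1] [120. 156.]
top outer_bar 0.62 [379. 233.] mid [[ 440.5 -296.7]] bbox mid [ 442.7 -303. ] [124. 139.]
side [275. 271.] 171 c [[530.2 183.3]] ext [50. 51.]
side [248. 297.] 98 c [[585.2 295.9]] ext [32. 34.]
side [293. 304.] 377 c [[457.8 296.6]] ext [64. 67.]
side base 0.79 [268. 222.] mid [[599.6 -41.9]] bbox mid [602.1 -36.7] [133. 141.]
side base 0.41 [268. 184.] mid [[ 649.5 -278.4]] bbox mid [ 655.2 -285.7] [108. 209.]
side inner_bar 0.86 [266. 182.] mid [[ 632.6 -173.3]] bbox mid [ 629.1 -171.8] [ 98. 186.]
side outer_bar 0.72 [328. 143.] mid [[ 436.4 -418.3]] bbox mid [ 445.3 -421.7] [112. 205.]
side outer_bar 0.66 [318. 170.] mid [[ 452.9 -204.6]] bbox mid [ 446.5 -204.4] [115. 285.]
[596.7 -42. ] [ 639.4 -237.3] [ 448.  -320.7]
```

View pics/crop1.png

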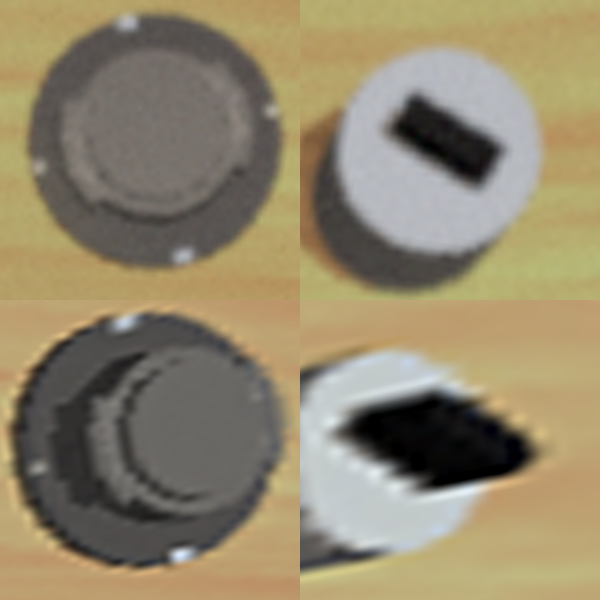

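Only pads 68, 52 and 36 are present. The crop shows white elongated ticks at (127,22) and (183,256), giving base x at about 13.6° and the base centre at about (602.8, -43.7). I'll move to pad68 now.

```bash
python3 -m handwheel '-0.97 -0.31 0 0 0 -0.089 1;-0.97 -0.31 0 0 0 -0.089 1;-0.97 -0.31 0 0 0 -0.089 1;-0.97 -0.31 0 0 0 -0.089 1;-0.97 -0.31 0 0 0 -0.089 1'
python3 -m handwheel '-0.76 -0.51 0.4 0 0 0 1;-0.76 -0.51 0.4 0 0 0 1;-0.76 -0.51 0.4 0 0 0 1;-0.76 -0.51 0.4 0 0 0 1' >/dev/null
python3 -m handwheel '-0.76 -0.51 0.4 0 0 0 1;-0.76 -0.51 0.4 0 0 0 1;-0.76 -0.51 0.4 0 0 0 1;-0.76 -0.51 0.4 0 0 0 1' >/dev/null
python3 -m handwheel '-0.76 -0.51 0.4 0 0 0 1;-0.76 -0.51 0.4 0 0 0 1;-0.76 -0.51 0.4 0 0 0 1;-0.76 -0.51 0.4 0 0 0 1;-0.76 -0.51 0.4 0 0 0 1;-0.76 -0.51 0.4 0 0 0 1'
python3 -c "
from h import *
go([457.4,295,3],180)"
```

```text
time: 1.62
tool_pos: [230.7, 447.4, 226.8]
tcp_rot: [3.141, -0.0, 3.138]
contact_force: [0.1, -0.5, 0.1]
grip_width: 91.9
finger_force: 0.0
time: 2.78
tool_pos: [456.5, 296.6, 107.6]
tcp_rot: [3.141, 0.0, -3.141]
contact_force: [0.1, -1.6, 0.0]
grip_width: 92.0
finger_force: 0.0
at [456.5 296.6 107.6] [ 179.9    0.  -180. ] shift [-0.009 -0.017  1.046] turn [0.0003 0.0001 0.0003] grip 92.0 t 2.8
```

```bash
python3 -m handwheel '-0.01 -0.015 0.5 0 0 0 1;-0.01 -0.015 0.9 0 0 0 1;-0.01 -0.015 0.9 0 0 0 1;-0.01 -0.015 0.9 0 0 0 1'
python3 -m handwheel '0 0 0.14 0 0 0 1;0 0 0.14 0 0 0 1;0 0 0.14 0 0 0 1'
python3 -m handwheel '0 0 0 0 0 0 -1;0 0 0 0 0 0 -1;0 0 0 0 0 0 -1;0 0 0 0 0 0 -1;0 0 0 0 0 0 -1;0 0 0 0 0 0 -1;0 0 0 0 0 0 -1;0 0 0 0 0 0 -1'
```

```text
time: 3.12
tool_pos: [456.0, 293.9, 15.4]
tcp_rot: [-3.14, -0.005, -3.14]
contact_force: [-0.2, -0.8, 0.1]
grip_width: 91.7
finger_force: 0.0
time: 3.37
tool_pos: [459.1, 294.4, 4.8]
tcp_rot: [3.141, 0.002, -3.141]
contact_force: [-0.2, 0.6, 0.8]
grip_width: 91.7
finger_force: 0.0
time: 4.03
tool_pos: [458.9, 293.7, 3.4]
tcp_rot: [3.141, 0.001, 3.141]
contact_force: [-0.5, 0.0, 5.8]
grip_width: 67.2
finger_force: 30.0
```

```bash
python3 -m handwheel '0 0 -0.9 0 0 0 -1;0 0 -0.9 0 0 0 -1;0 0 -0.9 0 0 0 -1;0 0 -0.9 0 0 0 -1'
for i in 1; do
python3 -m handwheel '-0.37 -0.84 0 0 0 0 -1;-0.37 -0.84 0 0 0 0 -1;-0.37 -0.84 0 0 0 0 -1;-0.37 -0.84 0 0 0 0 -1' >/dev/null
python3 -m handwheel '-0.37 -0.84 0 0 0 0 -1;-0.37 -0.84 0 0 0 0 -1;-0.37 -0.84 0 0 0 0 -1;-0.37 -0.84 0 0 0 0 -1' >/dev/null
python3 -m handwheel '-0.37 -0.84 0 0 0 0 -1;-0.37 -0.84 0 0 0 0 -1;-0.37 -0.84 0 0 0 0 -1;-0.37 -0.84 0 0 0 0 -1' >/dev/null
python3 -m handwheel '-0.37 -0.84 0 0 0 0 -1;-0.37 -0.84 0 0 0 0 -1;-0.37 -0.84 0 0 0 0 -1;-0.37 -0.84 0 0 0 0 -1;-0.37 -0.84 0 0 0 0 -1;-0.37 -0.84 0 0 0 0 -1;-0.37 -0.84 0 0 0 0 -1'
done
python3 -c "
from h import *
go([603.8,-43.7,30],180)"
```

```text
time: 4.37
tool_pos: [460.4, 294.3, 95.6]
tcp_rot: [3.139, 0.006, 3.141]
contact_force: [-0.5, 0.3, -0.7]
grip_width: 66.6
finger_force: 30.0
time: 5.95
tool_pos: [605.7, -40.2, 92.5]
tcp_rot: [3.141, -0.001, -3.14]
contact_force: [0.2, 0.8, -0.4]
grip_width: 67.2
finger_force: 30.0
at [605.7 -40.2  92.5] [ 1.800e+02 -1.000e-01 -1.799e+02] shift [ 0.019 -0.036  0.625] turn [ 0.0002 -0.0003  0.0006] grip 67.2 t 6.0
```

```bash
python3 -m handwheel '0.02 -0.036 0.3 0 0 0 -1;0.02 -0.036 0.5 0 0 0 -1;0.02 -0.036 0.5 0 0 0 -1;0.02 -0.036 0.5 0 0 0 -1;0.02 -0.036 0.5 0 0 0 -1'
python3 -c "
from h import *
go([603.8,-43.7,30],180)"
```

```text
time: 6.37
tool_pos: [605.2, -45.5, 43.9]
tcp_rot: [-3.141, 0.002, -3.141]
contact_force: [0.1, 0.2, 0.9]
grip_width: 66.8
finger_force: 30.0
at [605.2 -45.5  43.9] [-1.8e+02  1.0e-01 -1.8e+02] shift [0.014 0.018 0.139] turn [-0.      0.0005  0.0002] grip 66.8 t 6.4
```

```bash
python3 -m handwheel '0.005 0.024 0.06 0 0 0 -1;0.005 0.024 0.13 0 0 0 -1;0.005 0.024 0.13 0 0 0 -1;0.005 0.024 0.13 0 0 0 -1'
python3 -m handwheel '0 0 0.005 0 0 0 -0.3;0 0 0.005 0 0 0 1;0 0 0.005 0 0 0 1;0 0 0.005 0 0 0 1;0 0 0.005 0 0 0 1;0 0 -0.3 0 0 0 1;0 0 -0.8 0 0 0 1;0 0 -0.8 0 0 0 1'
python3 -m handwheel '0.4 0.85 0 0 0 0 1;0.4 0.85 0 0 0 0 1;0.4 0.85 0 0 0 0 1;0.4 0.85 0 0 0 0 1'
python3 - <<'E'
from h import *
cs={n:cap(n) for n in("top","side")}
ims=[]
for n,c in cs.items():
    for ce,a,co in wood(c):
        print(n,np.round(ce),a,"z10",np.round(ray(c,ce,10),1),"z36",np.round(ray(c,ce,36),1))
    ims+=[rect(c,(602.8,-43.7),6,80,2),rect(c,(602.8,-43.7),38,80,2)]
cv2.imwrite("pics/p68.png",np.vstack([np.hstack(ims[:2]),np.hstack(ims[2:])])[:600])
go([529.6,182,3],180)
E
```

```text
time: 6.7
tool_pos: [604.0, -43.6, 29.7]
tcp_rot: [3.142, -0.0, 3.142]
contact_force: [-0.2, -0.2, -0.6]
grip_width: 66.7
finger_force: 30.0
time: 7.37
tool_pos: [607.0, -44.3, 115.7]
tcp_rot: [-3.14, 0.009, 3.141]
contact_force: [1.5, 0.1, 2.0]
grip_width: 91.6
finger_force: 0.0
time: 7.7
tool_pos: [562.7, 44.0, 110.1]
tcp_rot: [3.141, -0.0, -3.138]
contact_force: [0.9, -0.3, 1.2]
grip_width: 91.6
finger_force: 0.0
top [280. 194.] 115 z10 [[608. -68.]] z36 [[601.6 -66.8]]
top [156. 219.] 104 z10 [[584.2 293.4]] z36 [[578.4 286.8]]
side [275. 271.] 172 z10 [[530.9 183.4]] z36 [[525.8 208.7]]
side [248. 297.] 99 z10 [[585.3 296.1]] z36 [[578.5 317.9]]
at [564.5  41.3 110. ] [-1.800e+02  1.000e-01 -1.799e+02] shift [0.349 1.408 1.069] turn [-0.0001  0.0003  0.0004] grip 91.8 t 7.8
```

View pics/p68.png

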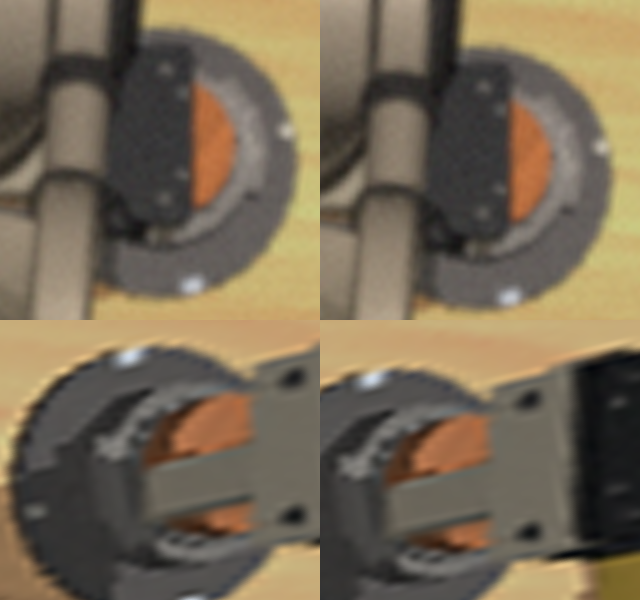

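```bash
python3 -m handwheel '0.17 0.7 0.3 0 0 0 1;0.17 0.7 0.3 0 0 0 1;0.17 0.7 0.3 0 0 0 1;0.17 0.7 0.3 0 0 0 1' >/dev/null
python3 -m handwheel '0.175 0.707 0.3 0 0 0 1;0.175 0.707 0.3 0 0 0 1;0.175 0.707 0.3 0 0 0 1;0.175 0.707 0.3 0 0 0 1;0.175 0.707 0.3 0 0 0 1;0.175 0.707 0.3 0 0 0 1'
python3 - <<'E'
from h import *
cs={n:cap(n) for n in("top","side")}
for n,c in cs.items():
    for ce,a,co in wood(c):
        print(n,np.round(ce),a,"z10",np.round(ray(c,ce,10),1),"z36",np.round(ray(c,ce,36.5),1), "ext",np.round(np.ptp(ray(c,co,36.5),axis=0)))
go([529.6,182,3],180)
E
python3 -m handwheel '0 0 0.3 0 0 0 1;0 0 0.47 0 0 0 1;0 0 0.47 0 0 0 1;0 0 0.47 0 0 0 1'
python3 -m handwheel '0 0 0 0 0 0 -1;0 0 0 0 0 0 -1;0 0 0 0 0 0 -1;0 0 0 0 0 0 -1;0 0 0 0 0 0 -1;0 0 0 0 0 0 -1;0 0 0 0 0 0 -1;0 0 0 0 0 0 -1'
```

```text
time: 8.63
tool_pos: [531.1, 180.4, 50.5]
tcp_rot: [3.142, 0.002, 3.14]
contact_force: [0.6, -0.8, -0.5]
grip_width: 91.9
finger_force: 0.0
top [273. 195.] 441 z10 [[608.1 -45.7]] z36 [[601.6 -44.9]] ext [66. 67.]
side [277. 272.] 96 z10 [[523.2 186.2]] z36 [[518.2 211.9]] ext [43. 42.]
side [248. 297.] 103 z10 [[584.7 295.8]] z36 [[577.8 318.1]] ext [34. 33.]
at [530.7 180.6  50.4] [1.800e+02 1.000e-01 1.799e+02] shift [0.012 0.014 0.474] turn [ 0.      0.0005 -0.0007] grip 91.9 t 8.7
time: 9.07
tool_pos: [529.9, 181.1, 2.5]
tcp_rot: [-3.142, -0.0, 3.14]
contact_force: [0.4, -0.5, -0.1]
grip_width: 91.7
finger_force: 0.0
time: 9.73
tool_pos: [529.6, 182.0, 2.8]
tcp_rot: [3.141, 0.0, 3.141]
contact_force: [-0.4, -0.5, 1.5]
grip_width: 50.4
finger_force: 30.0
```

```bash
python3 -m handwheel '0 0 -0.4 0 0 0 -1;0 0 -0.9 0 0 0 -1;0 0 -0.9 0 0 0 -1' >/dev/null
python3 -m handwheel '-0.244 -0.752 0 0 0 0 -1;-0.244 -0.752 0 0 0 0 -1;-0.244 -0.752 0 0 0 0 -1' >/dev/null
python3 -m handwheel '-0.244 -0.752 0 0 0 0 -1;-0.244 -0.752 0 0 0 0 -1;-0.244 -0.752 0 0 0 0 -1' >/dev/null
python3 -m handwheel '-0.244 -0.752 0 0 0 0 -1;-0.244 -0.752 0 0 0 0 -1;-0.244 -0.752 0 0 0 0 -1;-0.244 -0.752 0.3 0 0 0 -1;-0.244 -0.752 0.4 0 0 0 -1;-0.244 -0.752 0.4 0 0 0 -1;-0.244 -0.752 0.4 0 0 0 -1'
python3 -c "
from h import *
go([602.8,-43.7,41],180)
for i in range(4):
  cap('top');print(bot.get_obs()['tool_pos'])"
```

```text
time: 11.07
tool_pos: [602.0, -42.9, 52.1]
tcp_rot: [3.141, -0.002, -3.141]
contact_force: [0.8, 0.5, 0.5]
grip_width: 51.2
finger_force: 30.0
at [602.  -42.9  52.1] [ 1.8e+02 -1.0e-01 -1.8e+02] shift [-0.008 -0.008  0.111] turn [ 0.0002 -0.0007  0.0001] grip 51.2 t 11.1
[602.82227617 -42.98339444  53.0670261 ]
[603.27316382 -43.10530516  53.62522007]
[603.41642759 -43.19825298  53.83740102]
[603.42443529 -43.2620458   53.87570857]
```

```bash
python3 -m handwheel '0.004 -0.003 0.06 0 0 0 -1;0.004 -0.003 0.12 0 0 0 -1;0.004 -0.003 0.12 0 0 0 -1;0.004 -0.003 0.12 0 0 0 -1;0.004 -0.003 0.12 0 0 0 -1'
python3 -m handwheel '0 0 0.005 0 0 0 0;0 0 0.005 0 0 0 1;0 0 0.005 0 0 0 1;0 0 0.005 0 0 0 1;0 0 0.005 0 0 0 1;0 0 -0.3 0 0 0 1;0 0 -0.5 0 0 0 1;0 0 -0.5 0 0 0 1'
python3 -m handwheel '0.0 0.85 0 0 0 0 1;0.0 0.85 0 0 0 0 1;0.0 0.85 0 0 0 0 1' >/dev/null
python3 -m handwheel '0.0 0.85 0 0 0 0 1;0.0 0.85 0 0 0 0 1;0.0 0.85 0 0 0 0 1' >/dev/null
python3 -m handwheel '0.06 0.85 0 0 0 0 1;0.06 0.85 0 0 0 0 1;0.06 0.85 0 0 0 0 1' >/dev/null
python3 -m handwheel '0.13 0.835 0 0 0 0 1;0.13 0.835 0 0 0 0 1;0.13 0.835 0 0 0 0 1;0.13 0.835 0 0 0 0 1;0.13 0.835 0 0 0 0 1'
python3 - <<'E'
from h import *
cs={n:cap(n) for n in("top","side")}
for n,c in cs.items():
    print(n,[(np.round(ce),a,np.round(ray(c,ce,10),1)) for ce,a,co in wood(c)])
cv2.imwrite("pics/p52.png",np.hstack([rect(c,(602.8,-43.7),50,50,4) for c in cs.values()]))
go([584.8,294.7,3],180)
E
```

```text
time: 11.68
tool_pos: [602.1, -43.9, 40.4]
tcp_rot: [3.141, -0.001, 3.141]
contact_force: [0.1, -0.1, -0.5]
grip_width: 50.8
finger_force: 30.0
time: 12.35
tool_pos: [604.9, -44.4, 95.1]
tcp_rot: [-3.14, 0.008, 3.142]
contact_force: [1.0, -0.8, 1.4]
grip_width: 90.3
finger_force: 0.0
time: 13.52
tool_pos: [583.1, 294.2, 90.2]
tcp_rot: [-3.141, -0.001, -3.141]
contact_force: [0.7, 0.2, -1.3]
grip_width: 91.8
finger_force: 0.0
top [(array([273., 195.]), np.int32(440), array([[608.1, -45.8]])), (array([156., 221.]), np.int32(62), array([[578.2, 294.2]]))]
side [(array([268., 214.]), np.int32(160), array([[608.1, -82.9]])), (array([248., 297.]), np.int32(104), array([[585. , 295.4]]))]
at [583.7 293.1  90.5] [-180.    -0.   179.9] shift [-0.012  0.016  0.875] turn [-0.0002 -0.0001 -0.0004] grip 91.9 t 13.6
```

View pics/p52.png

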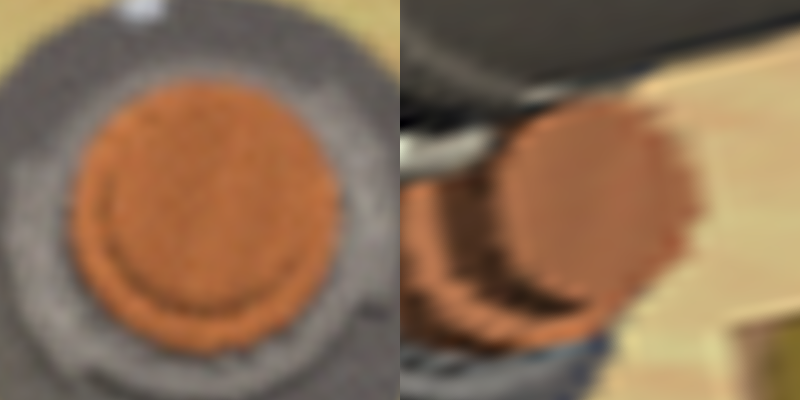

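The crop shows pad52 (centre near (206,196)) sitting centred on pad68. Pad36 is next.

```bash
python3 -m handwheel '-0.013 0.005 0.4 0 0 0 1;-0.013 0.005 0.8 0 0 0 1;-0.013 0.005 0.88 0 0 0 1;-0.013 0.005 0.88 0 0 0 1;-0.013 0.005 0.88 0 0 0 1'
python3 -m handwheel '0 0 0 0 0 0 -1;0 0 0 0 0 0 -1;0 0 0 0 0 0 -1;0 0 0 0 0 0 -1;0 0 0 0 0 0 -1;0 0 0 0 0 0 -1;0 0 0 0 0 0 -1;0 0 0 0 0 0 -1'
python3 -m handwheel '0 0 -0.4 0 0 0 -1;0 0 -0.95 0 0 0 -1;0 0 -0.95 0 0 0 -1' >/dev/null
python3 -m handwheel '-0.044 -0.846 0 0 0 0 -1;-0.044 -0.846 0 0 0 0 -1;-0.044 -0.846 0 0 0 0 -1' >/dev/null
python3 -m handwheel '-0.044 -0.846 0 0 0 0 -1;-0.044 -0.846 0 0 0 0 -1;-0.044 -0.846 0 0 0 0 -1' >/dev/null
python3 -m handwheel '-0.044 -0.846 0 0 0 0 -1;-0.044 -0.846 0 0 0 0 -1;-0.044 -0.846 0 0 0 0 -1' >/dev/null
python3 -m handwheel '-0.044 -0.846 0 0 0 0 -1;-0.044 -0.846 0 0 0 0 -1;-0.044 -0.846 0 0 0 0 -1;-0.044 -0.846 0.2 0 0 0 -1;-0.044 -0.846 0.35 0 0 0 -1;-0.044 -0.846 0.35 0 0 0 -1;-0.044 -0.846 0.35 0 0 0 -1'
python3 -c "
from h import *
for i in range(4):
  cap('top')
go([602.4,-43.7,53.5],180)"
```

```text
time: 14.03
tool_pos: [585.0, 293.6, 2.9]
tcp_rot: [-3.141, -0.001, 3.14]
contact_force: [0.5, -0.9, 0.6]
grip_width: 92.2
finger_force: 0.0
time: 14.7
tool_pos: [584.7, 295.1, 2.8]
tcp_rot: [3.142, 0.0, 3.142]
contact_force: [-0.7, 0.1, 0.8]
grip_width: 43.0
finger_force: 0.0
time: 16.28
tool_pos: [601.8, -42.9, 62.1]
tcp_rot: [3.141, -0.002, 3.141]
contact_force: [-0.1, 0.6, 0.3]
grip_width: 0.5
finger_force: 0.0
at [603.  -43.1  63.9] [-1.8e+02  1.0e-01 -1.8e+02] shift [ 0.006 -0.006  0.104] turn [-0.0001  0.0006  0.0001] grip 0.2 t 16.5
```

The fingers had not finished closing on the small pad before the lift, so it was left behind. I'll go back and re-measure.

```bash
python3 -m handwheel '0 0.5 -0.35 0 0 0 1;0 0.84 -0.35 0 0 0 1;0 0.84 -0.35 0 0 0 1;0 0.84 -0.35 0 0 0 1' >/dev/null
python3 -m handwheel '0.05 0.846 0 0 0 0 1;0.05 0.846 0 0 0 0 1;0.05 0.846 0 0 0 0 1' >/dev/null
python3 -m handwheel '0.15 0.4 0 0 0 0 1;0.15 0.4 0 0 0 0 1;0.15 0.4 0 0 0 0 1;0.15 0.4 0 0 0 0 1;0.15 0.4 0 0 0 0 1'
python3 - <<'E'
from h import *
cs={n:cap(n) for n in("top","side")}
for n,c in cs.items():
    print(n,[(np.round(ce),a,np.round(ray(c,ce,10),1),np.round(np.ptp(ray(c,co,10),axis=0))) for ce,a,co in wood(c)])
go([584.8,294.7,3],180)
E
```

```text
time: 17.48
tool_pos: [582.8, 163.9, 97.7]
tcp_rot: [-3.141, 0.0, 3.14]
contact_force: [-0.8, -0.1, -0.9]
grip_width: 75.5
finger_force: 0.0
top [(array([273., 195.]), np.int32(440), array([[608.1, -45.8]]), array([68., 68.]))]
side [(array([248., 297.]), np.int32(106), array([[585.1, 295.7]]), array([35., 34.]))]
at [582.7 163.9  97.7] [-180.     0.   179.9] shift [-0.018  1.308  0.947] turn [-0.      0.     -0.0006] grip 83.7 t 17.6
```

```bash
python3 -m handwheel '-0.024 0.65 0 0 0 0 1;-0.024 0.65 0 0 0 0 1;-0.024 0.65 0 0 0 0 1' >/dev/null
python3 -m handwheel '0 0.65 0 0 0 0 1;0 0.65 0 0 0 0 1;0 0.65 0.3 0 0 0 1;0 0.65 0.7 0 0 0 1;0 0.65 0.95 0 0 0 1;0 0.65 0.95 0 0 0 1;0 0.65 0.95 0 0 0 1'
python3 -m handwheel '0 0 0 0 0 0 -1;0 0 0 0 0 0 -1;0 0 0 0 0 0 -1;0 0 0 0 0 0 -1;0 0 0 0 0 0 -1;0 0 0 0 0 0 -1;0 0 0 0 0 0 -1;0 0 0 0 0 0 -1' >/dev/null
python3 -m handwheel '0 0 0 0 0 0 -1;0 0 0 0 0 0 -1;0 0 0 0 0 0 -1;0 0 0 0 0 0 -1;0 0 0 0 0 0 -1;0 0 0 0 0 0 -1'
```

```text
time: 18.42
tool_pos: [585.3, 293.9, 2.4]
tcp_rot: [-3.141, -0.0, 3.14]
contact_force: [0.2, 0.3, -0.3]
grip_width: 91.9
finger_force: 0.0
time: 19.58
tool_pos: [584.7, 295.3, 2.7]
tcp_rot: [3.141, -0.0, 3.141]
contact_force: [0.5, 0.8, -0.1]
grip_width: 34.8
finger_force: 30.0
```

```bash
python3 -m handwheel '0 0 -0.4 0 0 0 -1;0 0 -0.95 0 0 0 -1;0 0 -0.95 0 0 0 -1' >/dev/null
python3 -m handwheel '-0.044 -0.846 0 0 0 0 -1;-0.044 -0.846 0 0 0 0 -1;-0.044 -0.846 0 0 0 0 -1' >/dev/null
python3 -m handwheel '-0.044 -0.846 0 0 0 0 -1;-0.044 -0.846 0 0 0 0 -1;-0.044 -0.846 0 0 0 0 -1' >/dev/null
python3 -m handwheel '-0.044 -0.846 0 0 0 0 -1;-0.044 -0.846 0 0 0 0 -1;-0.044 -0.846 0 0 0 0 -1' >/dev/null
python3 -m handwheel '-0.044 -0.846 0 0 0 0 -1;-0.044 -0.846 0 0 0 0 -1;-0.044 -0.846 0 0 0 0 -1;-0.044 -0.846 0.2 0 0 0 -1;-0.044 -0.846 0.35 0 0 0 -1;-0.044 -0.846 0.35 0 0 0 -1;-0.044 -0.846 0.35 0 0 0 -1'
python3 -c "
from h import *
for i in range(4):
  cap('top')
go([602.4,-43.7,53.2],180)"
```

```text
time: 21.17
tool_pos: [601.7, -42.8, 62.1]
tcp_rot: [3.141, -0.002, 3.141]
contact_force: [0.3, -0.0, -1.0]
grip_width: 34.6
finger_force: 30.0
at [603.  -42.9  63.8] [-1.8e+02  1.0e-01 -1.8e+02] shift [ 0.006 -0.008  0.106] turn [-0.0001  0.0006  0.0001] grip 34.6 t 21.4
```

```bash
python3 -m handwheel '0.005 -0.006 0.06 0 0 0 -1;0.005 -0.006 0.11 0 0 0 -1;0.005 -0.006 0.11 0 0 0 -1;0.005 -0.006 0.11 0 0 0 -1;0.005 -0.006 0.11 0 0 0 -1'
python3 -m handwheel '0 0 0 0 0 0 0;0 0 0 0 0 0 0;0 0 0 0 0 0 0;0 0 0 0 0 0 0;0 0 -0.3 0 0 0 0.5;0 0 -0.7 0 0 0 0.5;0 0 -0.95 0 0 0 0.5;0 0 -0.95 0 0 0 0.5'
python3 -m handwheel '0.5 0.85 -0.4 0 0 0 0;0.5 0.85 -0.4 0 0 0 0;0.5 0.85 -0.4 0 0 0 0;0.5 0.85 -0.4 0 0 0 0' >/dev/null
python3 -m handwheel '0.5 0.85 -0.2 0 0 0 0;0.5 0.85 -0.2 0 0 0 0;0.5 0.85 -0.2 0 0 0 0;0.5 0.85 -0.2 0 0 0 0'
cat >> h.py <<'E'
def bar(c,approx,z,half=45,s=4):
    """dark bar top near approx seen at height z -> centre xy, yaw deg of long side, size"""
    im=rect(c,approx,z,half,s); g=cv2.cvtColor(im,cv2.COLOR_BGR2HSV)[...,2]
    m=(g<70).astype(np.uint8); n,l,st,ce=cv2.connectedComponentsWithStats(m)
    i=1+np.argmax(st[1:,4]-3*np.hypot(*(ce[1:]-half*s).T)); co=max(cv2.findContours((l==i).astype(np.uint8),0,1)[0],key=len)
    p=cv2.boxPoints(cv2.minAreaRect(co)); w=np.c_[approx[0]+half-p[:,1]/s,approx[1]+half-p[:,0]/s]
    e=w[1]-w[0],w[2]-w[1]; e=max(e,key=np.linalg.norm); e2=sorted(np.linalg.norm(x) for x in (w[1]-w[0],w[2]-w[1]))
    return np.round(w.mean(0),1),round(np.degrees(np.arctan2(e[1],e[0]))%180,1),np.round(e2,1),im
E
python3 - <<'E'
from h import *
cs={n:cap(n) for n in("top","side")}
ims=[]
for n,c in cs.items():
    b=bar(c,(636,-234),90); print(n,b[:3]); ims.append(cv2.resize(b[3],(400,400)))
cv2.imwrite("pics/p36.png",np.hstack([rect(cs["top"],(602.8,-43.7),62,50,4)]+ims[:1]))
go([636,-234,200],180)
E
```

```text
time: 21.78
tool_pos: [602.0, -43.7, 51.8]
tcp_rot: [-3.142, 0.001, 3.141]
contact_force: [1.0, 0.4, 1.1]
grip_width: 34.8
finger_force: 30.0
time: 22.45
tool_pos: [604.8, -44.3, 152.9]
tcp_rot: [-3.14, 0.01, 3.142]
contact_force: [0.5, -0.9, 0.5]
grip_width: 66.6
finger_force: 0.0
time: 23.12
tool_pos: [500.4, 128.7, 207.2]
tcp_rot: [3.141, 0.0, -3.138]
contact_force: [0.4, -0.1, 0.3]
grip_width: 45.9
finger_force: 0.0
top (array([ 641.4, -234.2], dtype=float32), np.float32(57.4), array([17.9, 40.4], dtype=float32))
side (array([ 641.4, -223.8], dtype=float32), np.float32(100.8), array([37.1, 68.1], dtype=float32))
at [502.  126.1 206.4] [-180.     0.  -179.9] shift [-1.336 -3.603  0.066] turn [-0.0002  0.0001  0.0004] grip 45.9 t 23.2
```

View pics/p36.png

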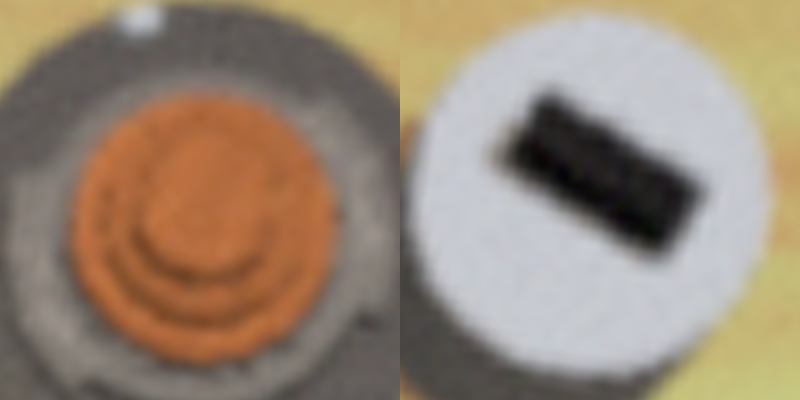

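Pad36 is centred at (205,200), so the stack is done. The small cover's bar is clear at (605,175), with its yaw at about 57°.

```bash
cat >> h.py <<'E'
def lid(c,approx,z,half,s=4):
    """light round lid at height z -> centre xy, diameters"""
    im=rect(c,approx,z,half,s); g=cv2.cvtColor(im,cv2.COLOR_BGR2HSV)
    m=((g[...,1]<60)&(g[...,2]>150)).astype(np.uint8)
    m=cv2.morphologyEx(m,cv2.MORPH_OPEN,np.ones((9,9),np.uint8))
    co=cv2.convexHull(max(cv2.findContours(m,0,1)[0],key=cv2.contourArea)); (u,v),d,a=cv2.fitEllipse(co)
    return np.round([approx[0]+half-v/s,approx[1]+half-u/s],1),np.round(np.array(d)/s,1)
E
python3 - <<'E'
from h import *
cs={n:cap(n) for n in("top","side")}
for n,c in cs.items():
    print(n,lid(c,(636,-234),72,65),lid(c,(440,-310),120,80)); print(bar(c,(636,-234),96)[:3],bar(c,(440,-310),148)[:3])
go([636,-234,200],180)
E
```

```text
top (array([ 643. , -235.6]), array([83. , 83.9])) (array([ 450. , -318.9]), array([116.4, 116.9]))
(array([ 639.6, -233.1], dtype=float32), np.float32(57.9), array([17.5, 40.4], dtype=float32)) (array([ 448.8, -314.7], dtype=float32), np.float32(143.0), array([16.5, 61.4], dtype=float32))
side (array([ 643.4, -231.7]), array([82.1, 88.6])) (array([ 450.4, -313.7]), array([115.2, 120.8]))
(array([ 640. , -218.1], dtype=float32), np.float32(100.8), array([36.9, 59.8], dtype=float32)) (array([ 440.1, -309.9], dtype=float32), np.float32(90.0), array([89.8, 89.8], dtype=float32))
at [502.3 125.2 206.1] [-180.    -0.   179.9] shift [-1.341 -3.59   0.062] turn [-0.0002 -0.0002 -0.0003] grip 45.9 t 23.3
```

```bash
python3 -m handwheel '-0.35 -0.9 0 0 0 0.227 1;-0.35 -0.9 0 0 0 0.227 1;-0.35 -0.9 0 0 0 0.227 1;-0.35 -0.9 0 0 0 0.227 1;-0.35 -0.9 0 0 0 0.227 1;-0.35 -0.9 0 0 0 0.227 1;-0.35 -0.9 0 0 0 0.227 1' >/dev/null
python3 -m handwheel '-0.854 -0.451 0 0 0 0.227 0;-0.854 -0.451 0 0 0 0.227 0;-0.854 -0.451 0 0 0 0.227 0;-0.854 -0.451 0 0 0 0.227 0;-0.854 -0.451 0 0 0 0.227 0;-0.854 -0.451 0 0 0 0.227 0;-0.854 -0.451 0 0 0 0.227 0' >/dev/null
python3 -m handwheel '-0.941 0.216 0 0 0 0.227 0;-0.941 0.216 0 0 0 0.227 0;-0.941 0.216 0 0 0 0.227 0;-0.941 0.216 0 0 0 0.227 0;-0.941 0.216 0 0 0 0.227 0;-0.941 0.216 0 0 0 0.227 0;-0.941 0.216 0 0 0 0.227 0'
python3 -m handwheel '-0.567 0.793 0 0 0 0 0;-0.567 0.793 0 0 0 0 0;-0.567 0.793 0.3 0 0 0 0;-0.567 0.793 0.5 0 0 0 0;-0.567 0.793 0.5 0 0 0 0;-0.567 0.793 0.5 0 0 0 0'
python3 - <<'E'
from h import *
cs={n:cap(n) for n in("side","top","side")}
for n,c in cs.items(): print(n,lid(c,(636,-234),72,65))
go([643.2,-234.6,75],57.5)
E
```

```text
time: 25.07
tool_pos: [606.6, -144.5, 206.1]
tcp_rot: [-3.141, 0.0, 1.003]
contact_force: [-0.2, 1.0, -0.0]
grip_width: 45.7
finger_force: 0.0
time: 25.57
tool_pos: [642.2, -234.1, 155.4]
tcp_rot: [-3.138, 0.0, 1.006]
contact_force: [0.6, 0.5, 1.4]
grip_width: 45.7
finger_force: 0.0
side (array([ 619.8, -245. ]), array([30.3, 57. ]))
top (array([ 691.6, -206.5]), array([23.1, 62.3]))
at [ 643.8 -234.   158.9] [179.8  -0.   57.6] shift [-0.009 -0.005  0.839] turn [ 0.001  -0.0001  0.0004] grip 45.9 t 25.7
```

```bash
python3 -m handwheel '-0.005 -0.004 0.4 0 0 0 0;-0.005 -0.004 0.7 0 0 0 0;-0.005 -0.004 0.81 0 0 0 0;-0.005 -0.004 0.81 0 0 0 0;-0.005 -0.004 0.81 0 0 0 0'
python3 -m handwheel '0 0 0 0 0 0 -1;0 0 0 0 0 0 -1;0 0 0 0 0 0 -1;0 0 0 0 0 0 -1;0 0 0 0 0 0 -1;0 0 0 0 0 0 -1;0 0 0 0 0 0 -1;0 0 0 0 0 0 -1'
python3 -c "
from h import *
go([643.2,-234.6,75],57.5)"
```

```text
time: 26.13
tool_pos: [643.3, -234.4, 77.5]
tcp_rot: [3.139, -0.0, 1.003]
contact_force: [0.6, -0.5, 1.5]
grip_width: 45.7
finger_force: 0.0
time: 26.8
tool_pos: [642.4, -234.4, 76.0]
tcp_rot: [3.141, -0.0, 1.002]
contact_force: [-0.3, 0.7, 2.6]
grip_width: 14.1
finger_force: 29.9
at [ 642.4 -234.4   76. ] [180.   -0.   57.4] shift [0.003 0.007 0.01 ] turn [ 0.     -0.     -0.0005] grip 14.1 t 26.8
```

```bash
python3 -m handwheel '0 0 -0.3 0 0 0 -1;0 0 -0.6 0 0 0 -1;0 0 -0.8 0 0 0 -1;0 0 -0.8 0 0 0 -1'
python3 -m handwheel '0.697 -0.683 0 0 0 0 -1;0.697 -0.683 0 0 0 0 -1;0.697 -0.683 0 0 0 0 -1;0.697 -0.683 0 0 0 0 -1' >/dev/null
python3 -m handwheel '0.697 -0.683 0 0 0 0 -1;0.697 -0.683 0 0 0 0 -1;0.697 -0.683 0 0 0 0 -1;0.697 -0.683 0 0 0 0 -1;0.697 -0.683 0 0 0 0 -1'
python3 - <<'E'
from h import *
for i in range(3): cap("top")
cs={n:cap(n) for n in("side","top")}
go([602.8,-43.7,97.7],57.4)
cv2.imwrite("pics/in1.png",np.hstack([rect(cs["top"],(602.8,-43.7),75+72,80,2.4),rect(cs["side"],(602.8,-43.7),78,80,2.4)]))
E
```

```text
time: 27.13
tool_pos: [644.6, -235.5, 161.0]
tcp_rot: [3.133, -0.001, 1.002]
contact_force: [1.0, -1.0, 0.3]
grip_width: 13.5
finger_force: 29.9
time: 27.88
tool_pos: [602.5, -43.5, 155.2]
tcp_rot: [3.142, 0.001, 1.004]
contact_force: [0.5, -0.8, -1.2]
grip_width: 13.7
finger_force: 29.9
at [602.6 -44.9 155.4] [180.    0.   57.3] shift [ 0.011 -0.005  0.577] turn [ 0.      0.     -0.0005] grip 13.7 t 28.1
```

View pics/in1.png

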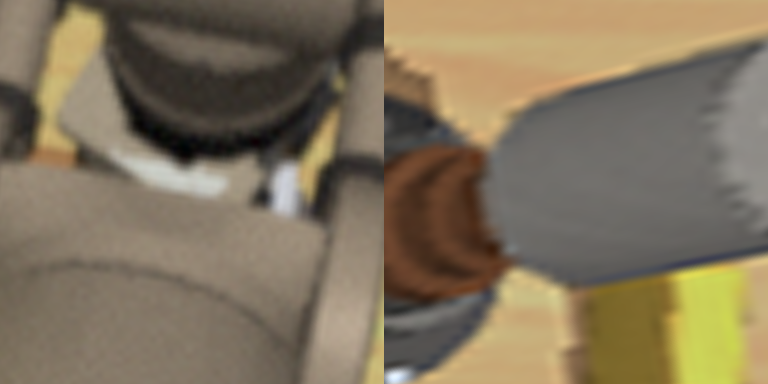

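```bash
python3 -m handwheel '0.01 -0.005 0.2 0 0 0 -1;0.01 -0.005 0.4 0 0 0 -1;0.01 -0.005 0.4 0 0 0 -1;0.01 -0.005 0.4 0 0 0 -1'
python3 -m handwheel '0 0 0.05 0 0 0 -1;0 0 0.1 0 0 0 -1;0 0 0.12 0 0 0 -1;0 0 0.12 0 0 0 -1'
python3 -c "
from h import *
for i in range(3): cap('side')
print(bot.get_obs()['contact_force']);go([602.8,-43.7,97.7],57.4)"
```

```text
time: 28.47
tool_pos: [602.0, -42.9, 114.9]
tcp_rot: [-3.139, 0.001, 1.001]
contact_force: [-0.4, 0.3, -2.3]
grip_width: 14.1
finger_force: 29.9
time: 28.8
tool_pos: [602.4, -42.3, 103.6]
tcp_rot: [-3.141, 0.0, 1.002]
contact_force: [-0.8, 0.1, -2.0]
grip_width: 13.6
finger_force: 29.9
[ 0.42850878  0.43499145 -2.15925738]
at [602.7 -42.3 104.1] [180.   -0.   57.4] shift [-0.011  0.008  0.064] turn [ 0.0002 -0.0001  0.0001] grip 13.8 t 28.9
```

```bash
python3 -m handwheel '-0.008 0.006 0 0 0 0 -1;-0.008 0.006 0.02 0 0 0 -1;-0.008 0.006 0.04 0 0 0 -1;-0.008 0.006 0.04 0 0 0 -1;-0.008 0.006 0.04 0 0 0 -1'
python3 -m handwheel '0 0 0.01 0 0 0 -1;0 0 0.02 0 0 0 -1;0 0 0.025 0 0 0 -1;0 0 0.025 0 0 0 -1'
python3 -c "
from h import *
for i in range(3): cap('side')
print(bot.get_obs()['contact_force']);go([602.8,-43.7,97.7],57.4)"
```

```text
time: 29.37
tool_pos: [602.4, -43.2, 99.5]
tcp_rot: [-3.141, 0.0, 1.002]
contact_force: [0.7, -0.0, -1.0]
grip_width: 13.3
finger_force: 29.9
time: 29.7
tool_pos: [602.7, -43.2, 98.0]
tcp_rot: [3.141, -0.0, 1.002]
contact_force: [-2.9, 0.0, 3.8]
grip_width: 14.2
finger_force: 29.9
[-2.79716356  0.31702748  5.07216073]
at [602.7 -43.2  97.9] [180.   -0.   57.4] shift [-0.004  0.004  0.002] turn [ 0.0002 -0.0001  0.0001] grip 13.7 t 29.9
```

```bash
python3 -m handwheel '0 0 -0.015 0 0 0 0;0 0 -0.015 0 0 0 0;0 0 -0.015 0 0 0 0;0 0 -0.015 0 0 0 0;0 0 -0.3 0 0 0 0;0 0 -0.6 0 0 0 0;0 0 -1 0 0 0 0;0 0 -1 0 0 0 0'
python3 -m handwheel '0.716 -0.458 -0.3 0 0 -0.238 0;0.716 -0.458 -0.3 0 0 -0.238 0;0.716 -0.458 -0.3 0 0 -0.238 0;0.716 -0.458 -0.3 0 0 -0.238 0;0.716 -0.458 -0.3 0 0 -0.238 0;0.716 -0.458 -0.3 0 0 -0.238 0;0.716 -0.458 -0.3 0 0 -0.238 0' >/dev/null
python3 -m handwheel '0.837 0.15 0 0 0 -0.238 0;0.837 0.15 0 0 0 -0.238 0;0.837 0.15 0 0 0 -0.238 0;0.837 0.15 0 0 0 -0.238 0;0.837 0.15 0 0 0 -0.238 0;0.837 0.15 0 0 0 -0.238 0;0.837 0.15 0 0 0 -0.238 0'
python3 - <<'E'
from h import *
c=cap("top"); c2=cap("side")
for k,v in(("top",c),("side",c2)):
    print(k,lid(v,(603,-44),94,65),lid(v,(445,-315),120,85),bar(v,(445,-315),148,60)[:3])
cv2.imwrite("pics/out.png",np.hstack([rect(c,(603,-44),94,65,3),rect(c,(445,-315),148,65,3)]))
go([450,-317,200],143)
E
```

```text
time: 30.52
tool_pos: [606.1, -43.9, 205.1]
tcp_rot: [3.129, -0.005, 1.002]
contact_force: [0.7, 0.0, 0.9]
grip_width: 45.8
finger_force: 0.0
time: 31.68
tool_pos: [602.5, 126.8, 227.0]
tcp_rot: [-3.142, -0.0, 2.498]
contact_force: [-0.1, 0.3, -0.8]
grip_width: 45.8
finger_force: 0.0
top (array([603.6, -44.8]), array([83.2, 85.5])) (array([ 450.1, -318.8]), array([116.8, 117. ])) (array([ 448.8, -314.7], dtype=float32), np.float32(143.1), array([16.3, 61.2], dtype=float32))
side (array([603.4, -40.6]), array([82.9, 88.8])) (array([ 450.7, -313.3]), array([116. , 121.7])) (array([ 441.5, -314.9], dtype=float32), np.float32(90.8), array([104.9, 121.2], dtype=float32))
at [602.5 126.6 227.1] [180.   -0.  142.7] shift [-1.474 -4.454  0.27 ] turn [ 0.     -0.     -0.0016] grip 46.0 t 31.8
```

View pics/out.png

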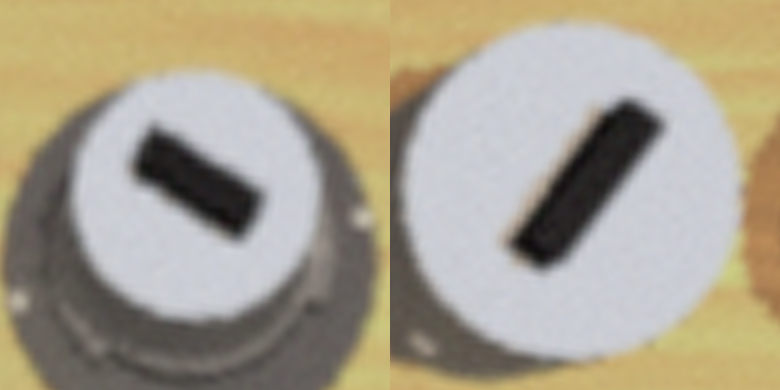

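The left crop shows the small cover seated at (198,195), concentric with the base. The right crop shows the white cover, with its bar's yaw at about 144°.

```bash
python3 -m handwheel '-0.295 -0.892 0 0 0 -0.004 0;-0.295 -0.892 0 0 0 -0.004 0;-0.295 -0.892 0 0 0 -0.004 0' >/dev/null
python3 -m handwheel '-0.295 -0.892 0 0 0 0 0;-0.295 -0.892 0 0 0 0 0;-0.295 -0.892 0 0 0 0 0' >/dev/null
python3 -m handwheel '-0.295 -0.892 0 0 0 0 0;-0.295 -0.892 0 0 0 0 0;-0.295 -0.892 0 0 0 0 0' >/dev/null
python3 -m handwheel '-0.295 -0.892 0 0 0 0 0;-0.295 -0.892 0 0 0 0 0;-0.295 -0.892 0 0 0 0 0' >/dev/null
python3 -m handwheel '-0.295 -0.892 0 0 0 0 0;-0.295 -0.892 0 0 0 0 0;-0.295 -0.892 0.1 0 0 0 0;-0.295 -0.892 0.3 0 0 0 0;-0.295 -0.892 0.3 0 0 0 0;-0.295 -0.892 0.3 0 0 0 0;-0.295 -0.892 0.3 0 0 0 0'
python3 - <<'E'
from h import *
for i in range(3): cap("top")
c=cap("side"); print(lid(c,(445,-315),120,85))
go([450.3,-317.8,124],144)
E
```

```text
time: 33.37
tool_pos: [457.8, -319.1, 197.8]
tcp_rot: [3.141, 0.0, 2.51]
contact_force: [-0.2, 0.7, -0.2]
grip_width: 46.0
finger_force: 0.0
(array([ 451. , -313.1]), array([114.5, 117.9]))
at [ 457.7 -319.5  198.1] [1.800e+02 1.000e-01 1.438e+02] shift [ 0.071 -0.03   0.741] turn [-0.      0.0005 -0.0009] grip 45.6 t 33.6
```

```bash
python3 -m handwheel '0.071 -0.03 0.3 0 0 0 0;0.071 -0.03 0.6 0 0 0 0;0.071 -0.03 0.73 0 0 0 0;0.071 -0.03 0.73 0 0 0 0;0.071 -0.03 0.73 0 0 0 0'
python3 -m handwheel '0 0 0 0 0 0 -1;0 0 0 0 0 0 -1;0 0 0 0 0 0 -1;0 0 0 0 0 0 -1;0 0 0 0 0 0 -1;0 0 0 0 0 0 -1;0 0 0 0 0 0 -1;0 0 0 0 0 0 -1'
python3 -c "
from h import *
for i in range(3): cap('side')
go([450.3,-317.8,124],144)"
```

```text
time: 33.98
tool_pos: [449.8, -318.0, 124.6]
tcp_rot: [3.141, -0.0, 2.51]
contact_force: [0.6, -0.1, 0.1]
grip_width: 45.7
finger_force: 0.0
time: 34.65
tool_pos: [449.7, -318.1, 124.5]
tcp_rot: [3.141, 0.001, 2.51]
contact_force: [0.4, 1.5, 2.3]
grip_width: 15.6
finger_force: 30.0
at [ 449.7 -318.1  124.5] [180.    0.  143.8] shift [-0.003  0.006  0.005] turn [ 0.0001  0.0002 -0.001 ] grip 15.5 t 34.8
```

```bash
python3 -m handwheel '0 0 -0.3 0 0 0 -1;0 0 -0.6 0 0 0 -1;0 0 -1 0 0 0 -1;0 0 -1 0 0 0 -1'
python3 -m handwheel '0 0 -0.2 0 0 0 -1;0 0 -0.42 0 0 0 -1;0 0 -0.42 0 0 0 -1'
python3 -m handwheel '0.096 0.78 0 0 0 -0.138 -1;0.096 0.78 0 0 0 -0.138 -1;0.096 0.78 0 0 0 -0.138 -1;0.096 0.78 0 0 0 -0.138 -1;0.096 0.78 0 0 0 -0.138 -1' >/dev/null
python3 -m handwheel '-0.239 0.748 0 0 0 -0.138 -1;-0.239 0.748 0 0 0 -0.138 -1;-0.239 0.748 0 0 0 -0.138 -1;-0.239 0.748 0 0 0 -0.138 -1;-0.239 0.748 0 0 0 -0.138 -1' >/dev/null
python3 -m handwheel '-0.532 0.578 0 0 0 0 -1;-0.532 0.578 0 0 0 0 -1;-0.532 0.578 0 0 0 0 -1;-0.532 0.578 0 0 0 0 -1' >/dev/null
python3 -m handwheel '-0.532 0.578 0 0 0 0 -1;-0.532 0.578 0 0 0 0 -1;-0.532 0.578 0 0 0 0 -1;-0.532 0.578 0 0 0 0 -1;-0.532 0.578 0 0 0 0 -1;-0.532 0.578 0 0 0 0 -1'
python3 - <<'E'
from h import *
for i in range(3): cap("top")
go([602.8,-43.7,130.5],193.6)
c=cap("side"); cv2.imwrite("pics/o2.png",c["frame"][60:300,130:410,::-1].repeat(2,0).repeat(2,1))
E
```

```text
time: 35.13
tool_pos: [451.6, -320.4, 231.0]
tcp_rot: [-3.14, 0.011, 2.51]
contact_force: [1.4, -1.6, -1.9]
grip_width: 15.7
finger_force: 30.0
time: 35.38
tool_pos: [450.4, -319.3, 269.2]
tcp_rot: [-3.141, 0.006, 2.51]
contact_force: [0.7, -0.8, -3.7]
grip_width: 15.9
finger_force: 30.0
time: 37.05
tool_pos: [601.9, -45.4, 265.9]
tcp_rot: [-3.141, -0.001, -2.909]
contact_force: [-0.6, -0.2, -2.9]
grip_width: 15.7
finger_force: 30.0
at [602.1 -45.  266.3] [-180.    -0.  -166.6] shift [-0.01   0.011  1.358] turn [-0.     -0.     -0.0014] grip 15.8 t 37.2
```

View pics/o2.png

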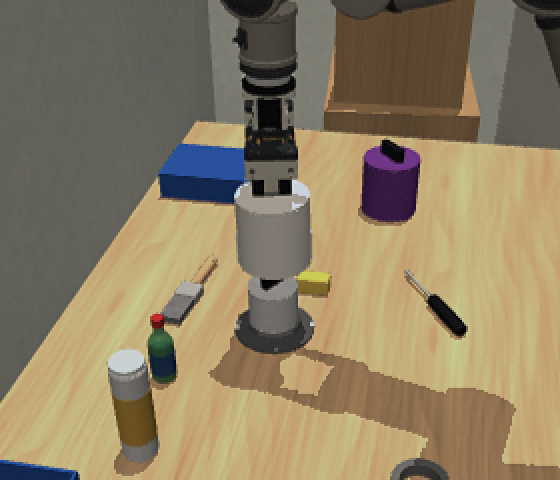

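The white cover hangs upright over the seated small cover, so I'll lower it.

```bash
python3 -m handwheel '-0.01 0.011 0.2 0 0 0 -1;-0.01 0.011 0.4 0 0 0 -1;-0.01 0.011 0.6 0 0 0 -1;-0.01 0.011 0.8 0 0 0 -1;-0.01 0.011 1 0 0 0 -1;-0.01 0.011 1 0 0 0 -1;-0.01 0.011 1 0 0 0 -1'
python3 -c "
from h import *
for i in range(3): cap('side')
print(bot.get_obs()['contact_force']);go([602.8,-43.7,130.5],193.6)"
```

```text
time: 37.83
tool_pos: [602.7, -42.7, 165.8]
tcp_rot: [3.141, -0.002, -2.907]
contact_force: [0.6, 0.3, -3.4]
grip_width: 15.7
finger_force: 30.0
[-0.5971832  -0.12374718 -3.04837689]
at [604.1 -42.7 168. ] [-179.9    0.2 -166.5] shift [ 0.016 -0.006  0.375] turn [-0.0004  0.0009 -0.0007] grip 15.8 t 38.0
```

```bash
python3 -m handwheel '0.01 -0.006 0.1 0 0 0 -1;0.01 -0.006 0.18 0 0 0 -1;0.01 -0.006 0.18 0 0 0 -1;0.01 -0.006 0.18 0 0 0 -1'
python3 -m handwheel '0 0 0.04 0 0 0 -1;0 0 0.08 0 0 0 -1;0 0 0.12 0 0 0 -1;0 0 0.12 0 0 0 -1;0 0 0.12 0 0 0 -1'
python3 -c "
from h import *
for i in range(3): cap('side')
print(bot.get_obs()['contact_force']);go([602.8,-43.7,130.5],193.6)"
```

```text
time: 38.32
tool_pos: [601.9, -43.1, 147.5]
tcp_rot: [3.141, -0.001, -2.906]
contact_force: [-0.9, 0.9, -2.5]
grip_width: 15.9
finger_force: 30.0
time: 38.73
tool_pos: [602.1, -43.1, 135.8]
tcp_rot: [3.141, -0.001, -2.906]
contact_force: [0.1, -0.2, -2.9]
grip_width: 16.0
finger_force: 30.0
[-0.8539221   0.1945881  -4.06180756]
at [602.5 -43.2 136.4] [-180.     0.  -166.5] shift [-0.002 -0.006  0.059] turn [-0.      0.0001 -0.0006] grip 16.0 t 38.9
```

```bash
python3 -m handwheel '0 -0.004 0.03 0 0 0 -1;0 -0.004 0.05 0 0 0 -1;0 -0.004 0.06 0 0 0 -1;0 -0.004 0.06 0 0 0 -1;0 -0.004 0.06 0 0 0 -1'
python3 -c "
from h import *
for i in range(3): cap('side')
print(bot.get_obs()['contact_force']);go([602.8,-43.7,130.5],193.6)"
```

```text
time: 39.3
tool_pos: [602.6, -43.7, 131.9]
tcp_rot: [-3.141, 0.001, -2.906]
contact_force: [-4.0, 0.0, 7.1]
grip_width: 16.0
finger_force: 30.0
[-4.00064677  0.17601368  7.60529193]
at [602.6 -43.7 131.9] [-1.800e+02  1.000e-01 -1.665e+02] shift [-0.002 -0.001  0.014] turn [-0.0002  0.0004 -0.0006] grip 15.9 t 39.5
```

```bash
python3 -m handwheel '0 0 0.008 0 0 0 -1;0 0 0.008 0 0 0 -1;0 0 0.008 0 0 0 -1'
python3 -c "
from h import *
for i in range(3): cap('side')
print(bot.get_obs()['contact_force'],bot.get_obs()['moment']);go([602.8,-43.7,130.5],193.6)"
```

```text
time: 39.7
tool_pos: [602.6, -43.7, 131.9]
tcp_rot: [-3.141, 0.002, -2.906]
contact_force: [-6.0, -0.1, 11.3]
grip_width: 15.6
finger_force: 30.0
[-6.64160836 -0.40768482 12.05406077] [1.35677181e-01 9.77993474e-01 1.06588656e-04]
at [602.6 -43.7 131.8] [-1.799e+02  1.000e-01 -1.665e+02] shift [-0.002 -0.     0.013] turn [-0.0003  0.0006 -0.0006] grip 15.8 t 39.9
```

```bash
python3 -m handwheel '0 0 -0.006 0 0 0.03 -1;0 0 -0.006 0 0 0.06 -1;0 0 -0.006 0 0 0.09 -1;0 0 -0.006 0 0 0.12 -1;0 0 -0.006 0 0 0.15 -1;0 0 -0.006 0 0 0.18 -1;0 0 -0.006 0 0 0.2 -1;0 0 -0.006 0 0 0.2 -1'
python3 -c "
from h import *
print(bot.get_obs()['moment']);go([602.8,-43.7,130.5],118.6)"
```

```text
time: 40.52
tool_pos: [603.7, -43.8, 131.0]
tcp_rot: [3.141, 0.004, 2.747]
contact_force: [0.6, -0.9, 1.9]
grip_width: 16.1
finger_force: 30.0
[-0.32740276 -0.36871243  0.00811757]
at [603.7 -43.8 131. ] [180.    0.2 157.4] shift [ 0.008 -0.003  0.005] turn [0.0006 0.001  0.2154] grip 16.1 t 40.5
```

Turning freely, and it has settled to z = 131.0. I'll continue to the stop.

```bash
python3 -m handwheel '0.004 0 0 0 0 0.03 -1;0.004 0 0 0 0 0.06 -1;0.004 0 0 0 0 0.09 -1;0.004 0 0 0 0 0.12 -1;0.004 0 0 0 0 0.15 -1;0.004 0 0 0 0 0.175 -1;0.004 0 0 0 0 0.195 -1;0.004 0 0 0 0 0.195 -1'
python3 -c "
from h import *
print(bot.get_obs()['moment']);go([602.8,-43.7,130.5],118.6)"
python3 -m handwheel '0 0 0 0 0 0.01 -1;0 0 0 0 0 0.02 -1;0 0 0 0 0 0.03 -1;0 0 0 0 0 0.03 -1'
python3 -c "
from h import *
print(bot.get_obs()['moment']);go([602.8,-43.7,130.5],118.6)"
```

```text
time: 41.18
tool_pos: [602.9, -44.0, 130.9]
tcp_rot: [3.14, 0.002, 2.136]
contact_force: [0.1, -0.4, 3.7]
grip_width: 16.1
finger_force: 30.0
[-0.59292498 -0.03657593 -0.12865281]
at [602.9 -44.  130.9] [1.799e+02 1.000e-01 1.224e+02] shift [0.003 0.001 0.004] turn [0.0005 0.0007 0.021 ] grip 16.1 t 41.2
time: 41.52
tool_pos: [602.1, -43.7, 131.0]
tcp_rot: [3.141, 0.001, 2.045]
contact_force: [-1.5, -1.1, 5.8]
grip_width: 15.8
finger_force: 30.1
[-0.45390511  0.20902775  0.32014112]
at [602.1 -43.7 131. ] [1.800e+02 1.000e-01 1.172e+02] shift [-0.003  0.006  0.005] turn [ 0.0001  0.0003 -0.008 ] grip 15.8 t 41.5
```

```bash
python3 -m handwheel '0 0 0 0 0 0.01 -1;0 0 0 0 0 0.01 -1;0 0 0 0 0 0.01 -1'
python3 -c "
from h import *
print(bot.get_obs()['moment']);go([602.8,-43.7,130.5],118.6)"
python3 -m handwheel '0 0 -0.01 0 0 0 0;0 0 -0.01 0 0 0 0;0 0 -0.01 0 0 0 0;0 0 -0.01 0 0 0 0;0 0 -0.3 0 0 0 0;0 0 -0.6 0 0 0 0;0 0 -1 0 0 0 0;0 0 -1 0 0 0 0'
python3 -m handwheel '-0.3 0.8 0 0 0 0 0;-0.3 0.8 0 0 0 0 0;-0.3 0.8 0 0 0 0 0;-0.3 0.8 0 0 0 0 0' >/dev/null
python3 -m handwheel '0.8 0.5 0 0 0 0 0;0.8 0.5 0 0 0 0 0;0.8 0.5 0 0 0 0 0;0.8 0.5 0 0 0 0 0' >/dev/null
python3 -m handwheel '0.9 0.1 0 0 0 0 0;0.9 0.1 0 0 0 0 0;0.9 0.1 0 0 0 0 0;0.9 0.1 0 0 0 0 0'
python3 - <<'E'
from h import *
c=cap("top"); c2=cap("side"); print(lid(c,(603,-44),126,80),bar(c,(603,-44),140)[:3])
cv2.imwrite("pics/end.png",np.hstack([rect(c,(603,-44),126,80,2.5),cv2.resize(c2["frame"][150:270,190:340,::-1],(400,400))[:400]]))
E
```

```text
time: 41.77
tool_pos: [601.9, -43.7, 130.9]
tcp_rot: [-3.141, 0.001, 2.016]
contact_force: [-1.3, -1.3, 5.7]
grip_width: 15.5
finger_force: 30.5
[-0.28490554  0.31575815  0.62297939]
at [601.9 -43.7 130.9] [-1.800e+02  1.000e-01  1.155e+02] shift [-0.004  0.008  0.004] turn [-0.0001  0.0003 -0.0173] grip 15.5 t 41.8
time: 42.43
tool_pos: [605.2, -43.9, 238.0]
tcp_rot: [3.131, 0.008, 2.011]
contact_force: [0.6, -0.2, 0.4]
grip_width: 45.6
finger_force: 0.0
time: 43.43
tool_pos: [667.7, 144.6, 231.0]
tcp_rot: [3.141, 0.0, 2.014]
contact_force: [0.1, -1.1, -0.5]
grip_width: 46.2
finger_force: 0.0
(array([602.1, -44.7]), array([116.6, 117. ])) (array([602.5, -44.6], dtype=float32), np.float32(117.9), array([18. , 59.9], dtype=float32))
```

View pics/end.png

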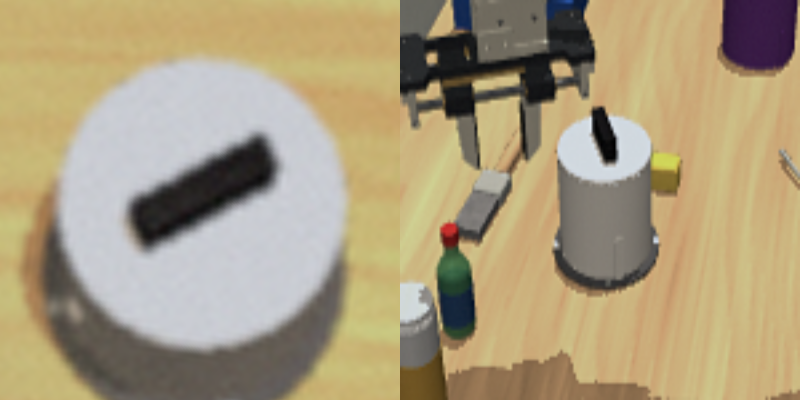

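The white cover is down and centred, and its bar has turned about 76° from the ticks, against the required 63°. The bystanders visible in the crop look untouched and the gripper is clear, so I'm handing in.

```bash
python3 -c "
from plant import bot
print(bot.close_job())"
```

```text
the job is handed in; nothing more can be done
None
```

The job is handed in at about 43 s of robot time: pads 68, 52 and 36 (the only ones present) are stacked, the small cover is down over them, and the white cover is on the flange and turned about 76° to its stop; no verdict was returned.

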